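Find the box spanner that fits the mixer's cap nut

ROBOT

A 6-joint arm with a two-finger parallel gripper is mounted at the origin on the work surface. World frame = base frame: x ahead of the robot, y to its left, z up, the work surface at z = 0. Lengths are in mm, angles in rad, forces in N, time in s.
With the tool pointing down it reaches from about 350 to 775 mm from the base axis. Payload 7.3 kg.
Tool frame: the origin (TCP) lies midway between the tips of the shut fingers; the grasp point (between the pads) lies 19 mm behind it (bot.grip_depth is the distance from the TCP to the grasp point, in mm); z points along the fingers, x is the direction in which the jaws open and shut, and the axes are right-handed (so a half turn about z gives the same grasp; the last joint's range is limited). The gripper opens to 92 mm and grips with 3 to 60 N. Pads are 19 mm wide; open, the fingers measure 130 mm over their backs; the gripper's body (75 mm by 190 mm) begins 47 mm behind the grasp point.
Start: joints at [-1.38, 0.342, 1.524, -0, 1.275, -0.146], TCP at [173.519, -495.516, 226.741] pointing down, gripper open.
Joint ranges: [-2.53, 2.53], [-0.77, 2.02], [0.04, 2.7], [-1, 4.14], [0.28, 2.66], [-3.11, 3.11]. Speed limits (rad/s): [2.57, 2.57, 3.14, 3.14, 3.14, 3.14].

INTERFACE

Orientations are given as [roll, pitch, yaw] about the fixed x, y, z axes, in that order (R = Rz(yaw) Ry(pitch) Rx(roll)).
In Python, from plant import bot gives the robot as it stands. The module is installed in compiled form; this text tells all that it offers.
- The arm moves only by the shell command python3 -m inch 'ROWS'. ROWS is JSON, a list that holds one entry, the list of rows, each a list of 7 numbers: the shift along the tool's x, y, z each as a share of 0.2 m, from -1 to 1, then the turn, a rotation vector about the tool's x, y, z each as a share of 45 degrees, from -1 to 1, then the closure, from -1 (fully open) to 1 (shut), so that 0 is half open. A call has exactly 10 rows; each row is the pose to reach, as a shift and turn from the pose commanded when the call began, along the tool's axes at that moment; what a row does not reach only later rows make up. A row lasts 1/8 s, in which the tool goes at most 62.5 mm and 10.7 degrees, less where a joint would pass 70% of its speed; a pose out of reach is approached as far as the arm can. A call with a number of a shift or a turn outside -1 to 1 is refused whole. A call with a gripper value outside its range is refused whole. The fingers move at their own pace and stop on an object; the grip force is fixed at half the most. Time passes only in rows, so rows that repeat a pose let the fingers close, or fill a call up. It gives the time, the measured TCP pose, the force and the opening at its end, in the units of the state.
- bot.get_obs(): the state, without advancing time (a new reading comes with each control period).
- bot.capture(name): name is "side" or "top" or "wrist"; returns the picture (480x640x3 uint8, red, green, blue); there is no depth.
- bot.camera_params(name): a dict with "fx", "fy", "cx", "cy" (pixels), "R" (3x3) and "t" (3): a world point X has camera coordinates R X + t; the wrist camera has in their place "T_tool_cam" (4x4, takes a point from camera to tool coordinates, whose origin is the TCP and whose axes are the tool frame's). Camera axes: x right, y down, z forward; pixel columns grow to the right and rows downward; lengths in mm; the calibration is good to about 2 mm. A picture is of the moment at which its call begins: read the wrist's pose just before it. camera_params takes no time and is no camera call.
- bot.close_job(): hands the job in, once; it reports no verdict.
The state is a dict: "time": time; "joint_positions": joint angles; "dq": joint speeds; "tau": joint torques, N m; "tool_pos": TCP position; "tcp_rot": TCP orientation; "contact_force": force on the tool from outside, world axes, zero at the start; "moment": the same for the moment, N m; "grip_width": finger opening in mm.
Only numpy, scipy, OpenCV 4.12 (cv2) and the standard library are available. Lean on these libraries where they do the work, as an engineer would, in place of code of your own. Each camera call takes 0.05 s, during which the arm holds its last target.

TASK

Find out which of the three box spanners in the steel tray fits the brass cap nut on the mixer base, trying them on it as needed, and put that one squarely over the nut, fully home. Finish while still holding it there by its coloured grip; do not let go. The two that are not used must be in the tray at the end (standing or lying), and nothing else on the counter may be knocked over or pushed out of its place.

Things in the scene. Friction and masses are not known exactly. Their poses are not given: they have to be found in the camera images.
- key_blue_mid (a point): blue box spanner, upright in the tray, 96 tall; point half-way up its axis, 48 above its lower end, z up. Top 50: square grip 24 x 24, faces square to x and y, its middle 23 above this point. Below it a shoulder, then a hexagonal steel tube, 40 deep, open below: bore 19 across flats, outside 23 across flats, 26.6 across corners; two flats face x and -x. 0.11 to 0.18 kg
- key_yellow_mid (a point): yellow box spanner, upright in the tray, 96 tall; point half-way up its axis, 48 above its lower end, z up. Top 50: square grip 24 x 24, faces square to x and y, its middle 23 above this point. Below it a shoulder, then a hexagonal steel tube, 40 deep, open below: bore 24 across flats, outside 28 across flats, 32.3 across corners; two flats face x and -x. 0.11 to 0.18 kg
- key_red_mid (a point): red box spanner, upright in the tray, 96 tall; point half-way up its axis, 48 above its lower end, z up. Top 50: square grip 24 x 24, faces square to x and y, its middle 23 above this point. Below it a shoulder, then a hexagonal steel tube, 40 deep, open below: bore 29 across flats, outside 33 across flats, 38.1 across corners; two flats face x and -x. 0.11 to 0.18 kg
- nut_seat (a point): bottom centre of the round well in the mixer's deck, 40 above the counter, z up. The well is a hole in a 70 x 70 dark plate, 8 thick. In it stands a brass cap nut: hexagon 13 high with a dome on top, two flats facing x and -x. One of three sizes, not told: nut 16 across flats in a 29 well (20.5 high with dome), 21 in 35 (23 high) or 26 in 41 (25.5 high)
- mixer: white mixer base, fixed; origin on the counter under the nut. Deck 200 (x) x 150 (y) x 40 high; on its +y side, y = 75 to 275, a motor housing 120 high. The fitting key (blue for nut 16, yellow 21, red 26; 3 play) goes down to the well's bottom; one too large stops on the plate, 8 above it; one too small on the dome, 14 to 21 above it
- tray: steel tray, fixed, 130 (x) x 290 (y) outside, walls 4 thick and 18 high, floor 4 thick; origin under its centre. The three keys stand in a row along its y, about 90 apart, in any order
- sauce_bottle: orange sauce bottle (bystander), 58 dia, 190 high (mm); origin under its middle
- ramekin: small white ramekin (bystander), 68 dia, 45 high (mm); origin under its middle
- steel_cup: steel cup (bystander), 76 dia, 85 high (mm); origin under its middle
- salt_jar: glass jar with white cap (bystander), 60 dia, 90 high (mm); origin under its middle
- spatula: spatula lying on the counter (bystander), about 280 long (mm); origin under its middle
- torch: blue gas torch standing on its can (bystander), 68 dia, 205 high (mm); origin under its middle
- pot: dark steel pot (bystander), 120 dia, 70 high (mm); origin under its middle
Not all that is in view belongs to the job. Leave any turquoise look-alike of the part that bears key_red_mid alone. What is shaped like the part that bears key_blue_mid but green is not meant.

How it is judged (in metres and radians):
At the end, for the whole second after the job is handed in: One key is down over the nut (lower end within 4 mm of the well's bottom, axis within 4 mm of the nut's, within 5 degrees of upright, still), held in the fingers (over 2 N, grasp within 60 mm of its middle); the other two lie or stand on the tray's floor, not touched by the fingers (((z of key_blue_mid in the frame of nut_seat below 0.052 m and horizontal distance between key_blue_mid and nut_seat below 0.004 m and angle between key_blue_mid's own z axis and vertical below 0.09 rad and contact force between the fingers and key_blue above 2 N and distance between the grasp point and key_blue_mid below 0.06 m and linear speed of key_blue below 0.01 m/s and x of key_yellow_mid in the frame of tray between -0.065 and 0.065 m and y of key_yellow_mid in the frame of tray between -0.145 and 0.145 m and height (world z) of each of key_yellow_mid, key_red_mid below 0.062 m and contact force between the fingers and key_yellow below 0.5 N and x of key_red_mid in the frame of tray between -0.065 and 0.065 m and y of key_red_mid in the frame of tray between -0.145 and 0.145 m and contact force between the fingers and key_red below 0.5 N) or (z of key_yellow_mid in the frame of nut_seat below 0.052 m and horizontal distance between key_yellow_mid and nut_seat below 0.004 m and angle between key_yellow_mid's own z axis and vertical below 0.09 rad and contact force between the fingers and key_yellow above 2 N and distance between the grasp point and key_yellow_mid below 0.06 m and linear speed of key_yellow below 0.01 m/s and x of key_blue_mid in the frame of tray between -0.065 and 0.065 m and y of key_blue_mid in the frame of tray between -0.145 and 0.145 m and height (world z) of each of key_blue_mid, key_red_mid below 0.062 m and contact force between the fingers and key_blue below 0.5 N and x of key_red_mid in the frame of tray between -0.065 and 0.065 m and y of key_red_mid in the frame of tray between -0.145 and 0.145 m and contact force between the fingers and key_red below 0.5 N) or (z of key_red_mid in the frame of nut_seat below 0.052 m and horizontal distance between key_red_mid and nut_seat below 0.004 m and angle between key_red_mid's own z axis and vertical below 0.09 rad and contact force between the fingers and key_red above 2 N and distance between the grasp point and key_red_mid below 0.06 m and linear speed of key_red below 0.01 m/s and x of key_blue_mid in the frame of tray between -0.065 and 0.065 m and y of key_blue_mid in the frame of tray between -0.145 and 0.145 m and height (world z) of each of key_blue_mid, key_yellow_mid below 0.062 m and contact force between the fingers and key_blue below 0.5 N and x of key_yellow_mid in the frame of tray between -0.065 and 0.065 m and y of key_yellow_mid in the frame of tray between -0.145 and 0.145 m and contact force between the fingers and key_yellow below 0.5 N))); the arm keeps its last pose, push and grip.
It fails at once if a bystander on the counter is pushed more than 40 mm (distance of any of sauce_bottle, ramekin, steel_cup, salt_jar, spatula, torch, pot from where it was at the start of the episode above 0.04 m).
It fails at once if a standing bystander is knocked over (angle between any of sauce_bottle, ramekin, steel_cup, salt_jar, torch, pot's own z axis and vertical above 0.5 rad).
It also fails if it takes over 67 s, if anything falls off the work surface, if the arm or the gripper's body presses on something with over 40 N, if the wrist force passes 120 N, or if a joint passes its speed limit or range.

## Working session

There is one attempt and no reset: what is moved stays moved. The work goes in short steps, Python scripts to look and compute and a shell command to move; the robot and the scene stay as the last step left them, time stands still between calls to the robot, and variables do not carry over. Pictures are saved under pics/ and viewed, and the job is handed in when it is done.

```bash
mkdir -p pics; cat > h.py <<'E'
import numpy as np, cv2
from plant import bot
from scipy.spatial.transform import Rotation as Ro
def snap(name,fn,crop=None,s=1):
    o=bot.get_obs()
    im=bot.capture(name)
    np.save('pics/'+fn+'.npy',im)
    cv2.imwrite('pics/'+fn+'.png',im[:,:,::-1])
    return o,im
def crop(fn,out,x0,y0,x1,y1,s):
    im=np.load('pics/'+fn+'.npy')[y0:y1,x0:x1,::-1]
    im=cv2.resize(im,None,fx=s,fy=s,interpolation=cv2.INTER_CUBIC)
    cv2.imwrite('pics/'+out+'.png',im)
def cam(name,o=None):
    p=bot.camera_params(name)
    if name=='wrist':
        T=np.array(p['T_tool_cam']); Rt=Ro.from_euler('xyz',o['tcp_rot']).as_matrix()
        Rwc=Rt@T[:3,:3]; c=Rt@T[:3,3]+np.array(o['tool_pos'])
    else:
        R=np.array(p['R']);Rwc=R.T;c=-R.T@np.array(p['t'])
    return p,Rwc,c
def px2z(name,u,v,z,o=None):
    p,R,c=cam(name,o)
    d=R@np.array([(u-p['cx'])/p['fx'],(v-p['cy'])/p['fy'],1])
    return c+d*(z-c[2])/d[2]
def proj(name,X,o=None):
    p,R,c=cam(name,o)
    q=R.T@(np.array(X)-c)
    return p['fx']*q[0]/q[2]+p['cx'],p['fy']*q[1]/q[2]+p['cy']
E
python3 - <<'E'
from h import *
for n in ['top','side','wrist']:
    o,_=snap(n,n+'0')
    p,R,c=cam(n,o); print(n,p['fx'],p['cx'],p['cy'],c.round(1),R.round(3).tolist())
print(o)
E
```

```text
top 624.1636157842765 326.245952585781 235.76133152670758 [ 440.9  -86.3 1396. ] [[-0.011, -0.992, 0.127], [-1.0, 0.012, 0.01], [-0.011, -0.127, -0.992]]
side 552.5655239088692 314.3363849125362 237.95985472977128 [ 519.9 -908.7  948.8] [[0.994, -0.081, 0.067], [-0.105, -0.732, 0.673], [-0.005, -0.676, -0.737]]
wrist 376.6678886539475 320.42542887295417 236.38130387531302 [ 240.9 -471.5  383.1] [[0.33, -0.909, -0.256], [-0.944, -0.318, -0.089], [-0.001, 0.271, -0.963]]
{'time': 0.1, 'joint_positions': array([-1.38001482e+00,  3.42678664e-01,  1.52490616e+00,  8.68803165e-06,
        1.27539711e+00, -1.46018699e-01]), 'dq': array([-0.00064692, -0.00049909, -0.00312849,  0.00029514, -0.00165399,
        0.00010395]), 'tau': array([ 1.65262820e-03, -4.32003307e+01, -2.44695371e+01,  7.18154199e-02,
        5.26594778e-02, -4.29363229e-05]), 'tool_pos': array([ 173.44234625, -495.14668975,  226.10651267]), 'tcp_rot': array([-3.14138229e+00,  1.37329085e-03, -1.23399851e+00]), 'contact_force': array([-0.0392877 ,  1.14688846, -0.27867002]), 'moment': array([ 0.00286308, -0.05832653,  0.01164199]), 'grip_width': 91.68783344969582}
```

View pics/top0.png

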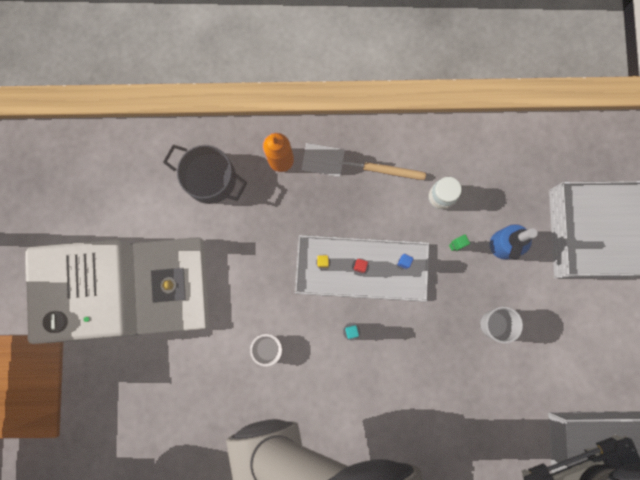

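View pics/side0.png

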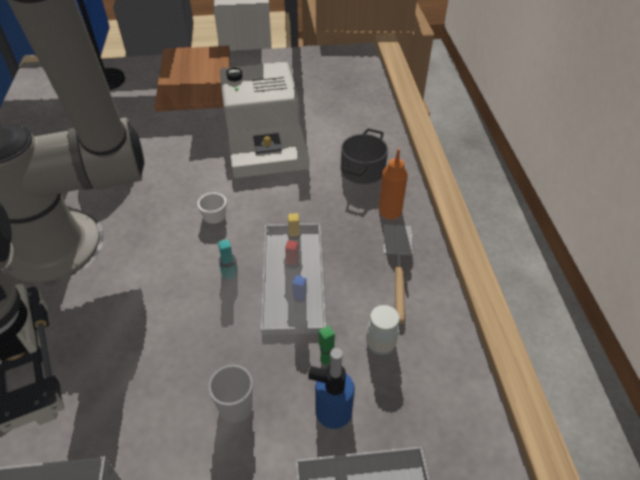

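View pics/wrist0.png

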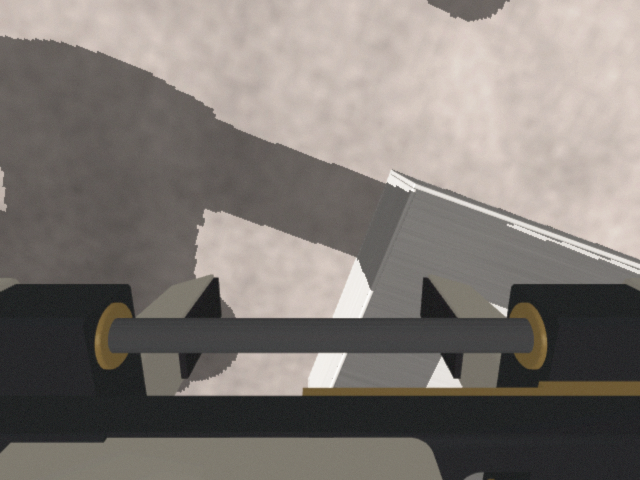

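```bash
python3 - <<'E'
from h import *
crop('top0','c1',290,220,490,350,4)
crop('top0','c2',130,230,210,340,6)
for n,u,v,z in [('yel',322,261,100),('red',360,266,100),('blue',405,261,100),('green',459,242,96),('turq',351,331,96),('nut',168,285,40),('tr1',300,237,18),('tr2',430,242,18),('tr3',428,300,18),('tr4',296,293,18),('ram',266,350,45),('bottle',275,140,190),('torch',530,235,205),('cup',500,322,85),('salt',447,190,90)]:
    print(n,px2z('top',u,v,z).round(1))
E
```

```text
yel [554.3 -64.4 100. ]
red [ 542.9 -143.3  100. ]
blue [ 552.2 -237.   100. ]
green [ 591.1 -351.4   96. ]
turq [ 409.4 -122.5   96. ]
nut [511.3 272.1  40. ]
tr1 [615.7 -14.5  18. ]
tr2 [ 600.9 -303.1   18. ]
tr3 [ 472.9 -294.6   18. ]
tr4 [491.5  -5.   18. ]
ram [370.1  58.1  45. ]
bottle [789.   25.1 190. ]
torch [ 590.3 -465.5  205. ]
cup [ 424.2 -432.1   85. ]
salt [ 703.3 -331.4   90. ]
```

View pics/c1.png

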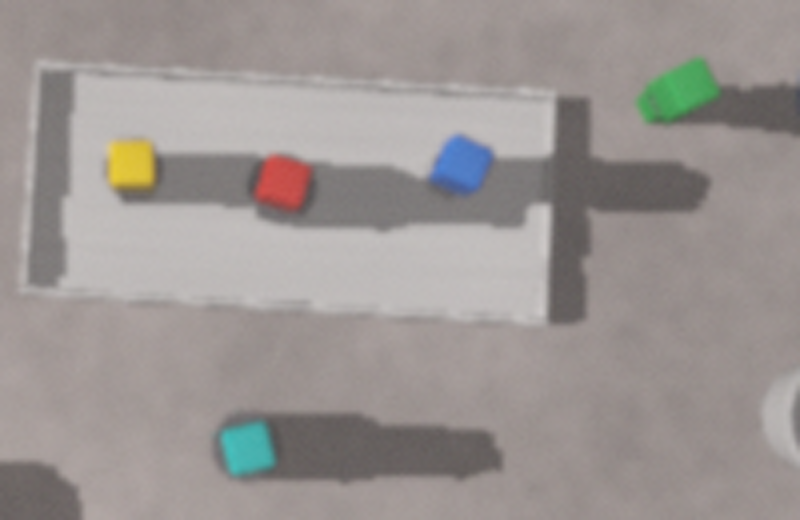

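View pics/c2.png

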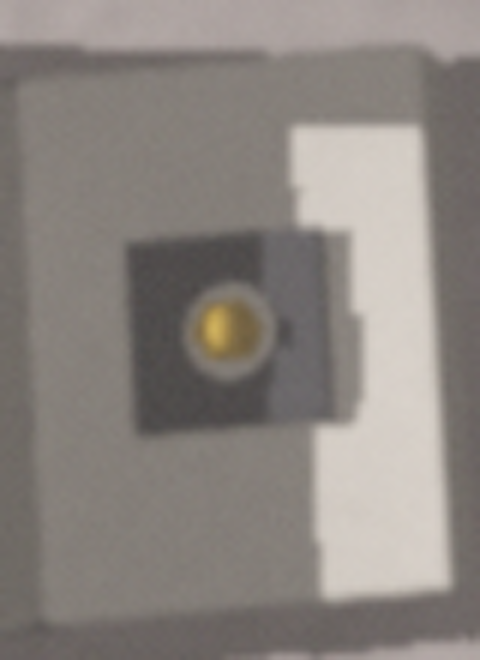

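```bash
cat >> h.py <<'E'
def move(x,y,z,yaw,frompose=None):
    o=bot.get_obs()
    R=Ro.from_euler('xyz',o['tcp_rot']); p=np.array(o['tool_pos'])
    if frompose is not None:
        R=Ro.from_euler('xyz',[np.pi,0,frompose[3]]); p=np.array(frompose[:3])
    Rt=Ro.from_euler('xyz',[np.pi,0,yaw])
    s=R.inv().apply(np.array([x,y,z])-p)/200
    r=(R.inv()*Rt).as_rotvec()/np.radians(45)
    print('units',s.round(4),r.round(4)); return s,r
E
python3 - <<'E'
from h import *
move(554,-64,210,0,(173.5,-495.5,226.7,-1.234))
move(320,-330,226.7,-1.234+.785,(173.5,-495.5,226.7,-1.234))
move(450,-180,226.7,0,(320,-330,226.7,-1.234+.785))
E
```

```text
units [-1.4076 -2.5086  0.0835] [ 0.      0.     -1.5712]
units [-0.5389 -0.9648 -0.    ] [ 0.      0.     -0.9995]
units [ 0.26   -0.9578 -0.    ] [ 0.      0.     -0.5717]
```

```bash
python3 -m inch '[[[-0.09,-0.16,0,0,0,-0.17,-1],[-0.18,-0.32,0,0,0,-0.33,-1],[-0.27,-0.48,0,0,0,-0.5,-1],[-0.36,-0.64,0,0,0,-0.67,-1],[-0.45,-0.8,0,0,0,-0.83,-1],[-0.54,-0.96,0,0,0,-1,-1],[-0.54,-0.96,0,0,0,-1,-1],[-0.54,-0.96,0,0,0,-1,-1],[-0.54,-0.96,0,0,0,-1,-1],[-0.54,-0.96,0,0,0,-1,-1]]]'
python3 -c "
from h import *
move(470,-150,260,0)"
```

```text
time: 1.4
tool_pos: [318.6, -330.7, 226.7]
tcp_rot: [3.142, 0.0, -0.45]
contact_force: [0.0, 0.9, 0.1]
grip_width: 92.0
units [ 0.2885 -1.1431 -0.1669] [ 1.000e-04  1.000e-04 -5.733e-01]
```

```bash
python3 -m inch '[[[0.05,-0.2,0,0,0,-0.1,-1],[0.1,-0.4,0,0,0,-0.2,-1],[0.14,-0.6,0,0,0,-0.3,-1],[0.19,-0.8,0,0,0,-0.4,-1],[0.24,-1,0,0,0,-0.5,-1],[0.24,-1,0,0,0,-0.573,-1],[0.24,-1,0,0,0,-0.573,-1],[0.24,-1,0,0,0,-0.573,-1],[0.24,-1,0,0,0,-0.573,-1],[0.24,-1,0,0,0,-0.573,-1]]]'
python3 -c "
from h import *
move(554,-10,200,0)"
```

```text
time: 2.65
tool_pos: [448.9, -171.1, 226.7]
tcp_rot: [3.142, -0.0, 0.0]
contact_force: [0.3, 0.6, -0.1]
grip_width: 91.7
units [ 0.5259 -0.8053  0.1337] [ 0.0001 -0.      0.0003]
```

```bash
python3 -m inch '[[[0.13,-0.14,0.03,0,0,0,-1],[0.26,-0.27,0.06,0,0,0,-1],[0.39,-0.4,0.09,0,0,0,-1],[0.525,-0.535,0.13,0,0,0,-1],[0.525,-0.535,0.13,0,0,0,-1],[0.525,-0.535,0.13,0,0,0,-1],[0.525,-0.535,0.13,0,0,0,-1],[0.525,-0.535,0.13,0,0,0,-1],[0.525,-0.535,0.13,0,0,0,-1],[0.525,-0.535,0.13,0,0,0,-1]]]'
python3 -c "
from h import *
o,_=snap('wrist','w1');print(o['tool_pos'],o['tcp_rot'])"
```

```text
time: 3.9
tool_pos: [553.8, -63.8, 200.8]
tcp_rot: [3.141, -0.0, 0.001]
contact_force: [0.1, -0.0, -0.7]
grip_width: 91.7
[553.8015023  -63.7912435  200.84087931] [ 3.14148019e+00 -1.77958936e-04  1.08462617e-03]
```

View pics/w1.png

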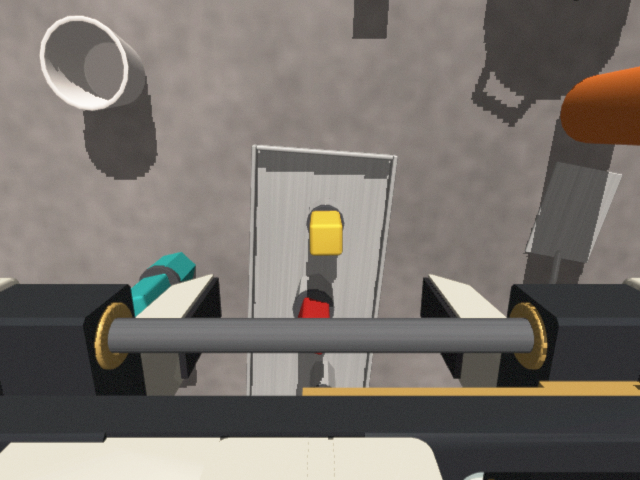

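```bash
python3 - <<'E'
from h import *
crop('w1','c3',280,190,370,270,8)
E
```

```text
(no output)
```

View pics/c3.png

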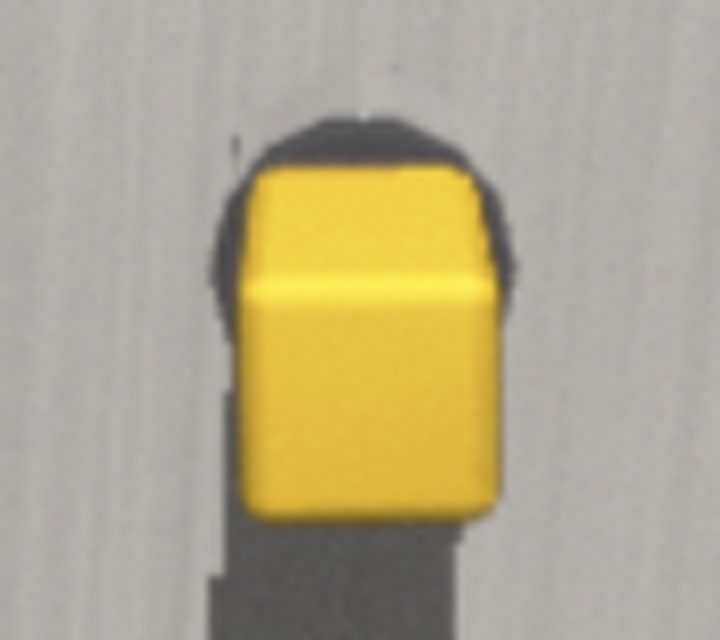

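```bash
python3 - <<'E'
from h import *
o=bot.get_obs()
for u,v in [(326.1,240.8),(310.1,227),(342.3,227),(310.3,254.5),(342.2,254.5)]: print(px2z('wrist',u,v,100,o).round(1))
c=px2z('wrist',326.1,240.8,100,o)
move(c[0],c[1],56,0)
E
```

```text
[556.4 -67.1 100. ]
[545. -57. 100.]
[567.8 -56.9 100. ]
[545.  -77.4 100. ]
[568.  -77.4 100. ]
units [0.0126 0.0169 0.724 ] [ 0.0001 -0.0002  0.0015]
```

```bash
python3 -m inch '[[[0.012,0.013,0.2,0,0,0,-1],[0.012,0.013,0.4,0,0,0,-1],[0.012,0.013,0.55,0,0,0,-1],[0.012,0.013,0.65,0,0,0,-1],[0.012,0.013,0.72,0,0,0,-1],[0.012,0.013,0.72,0,0,0,-1],[0.012,0.013,0.72,0,0,0,1],[0.012,0.013,0.72,0,0,0,1],[0.012,0.013,0.72,0,0,0,1],[0.012,0.013,0.72,0,0,0,1]]]'
python3 -c "
from h import *
o,_=snap('wrist','w2');print(o)"
```

```text
time: 5.2
tool_pos: [556.4, -66.2, 57.0]
tcp_rot: [3.141, -0.001, 0.001]
contact_force: [0.5, -0.4, 0.0]
grip_width: 56.3
{'time': 5.2, 'joint_positions': array([-2.55161584e-01,  5.91259028e-01,  1.63430484e+00, -1.03885578e-04,
        9.15398071e-01, -2.56580312e-01]), 'dq': array([-0.00042396,  0.00164262,  0.00188044, -0.00053062,  0.00045684,
        0.00085175]), 'tau': array([ 1.46775146e-03, -5.01430571e+01, -1.90892833e+01,  5.48719964e-02,
        5.38935524e-02,  1.90414821e-04]), 'tool_pos': array([556.44026247, -66.21662883,  57.03614657]), 'tcp_rot': array([ 3.14135289e+00, -5.89149944e-04,  1.48208803e-03]), 'contact_force': array([ 0.5490921 , -0.38813554,  0.01947958]), 'moment': array([-0.02073004, -0.09400252, -0.00747638]), 'grip_width': 56.31467084254068}
```

View pics/w2.png

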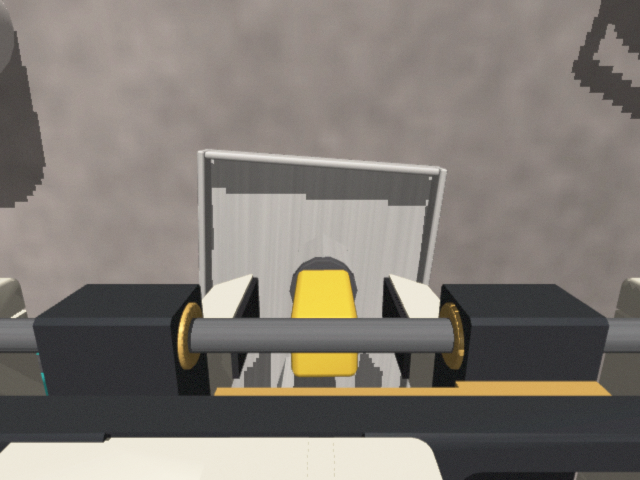

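```bash
python3 -m inch '[[[0,0,0,0,0,0,1],[0,0,0,0,0,0,1],[0,0,0,0,0,0,1],[0,0,0,0,0,0,1],[0,0,0,0,0,0,1],[0,0,0,0,0,0,1],[0,0,-0.02,0,0,0,1],[0,0,-0.1,0,0,0,1],[0,0,-0.25,0,0,0,1],[0,0,-0.4,0,0,0,1]]]'
python3 -c "
from h import *
o=bot.get_obs();print(o['grip_width'],o['tool_pos'])
move(480,180,230,0,)"
```

```text
time: 6.5
tool_pos: [556.4, -66.2, 138.6]
tcp_rot: [3.141, -0.001, 0.001]
contact_force: [-0.0, -0.4, -0.9]
grip_width: 23.8
23.75533374481234 [556.35011457 -66.1819978  138.57817369]
units [-0.3796 -1.2314 -0.4576] [ 0.0003 -0.0008  0.0019]
```

```bash
python3 -m inch '[[[-0.03,-0.1,-0.1,0,0,0,1],[-0.07,-0.3,-0.15,0,0,0,1],[-0.11,-0.5,-0.15,0,0,0,1],[-0.15,-0.7,-0.15,0,0,0,1],[-0.19,-0.85,-0.15,0,0,0,1],[-0.22,-1,-0.15,0,0,0,1],[-0.22,-1,-0.15,0,0,0,1],[-0.22,-1,-0.1,0,0,0,1],[-0.22,-1,-0.1,0,0,0,1],[-0.22,-1,-0.1,0,0,0,1]]]'
python3 -m inch '[[[0,-0.1,0,0,0,0,1],[0,-0.2,0,0,0,0,1],[0,-0.3,0,0,0,0,1],[0,-0.3,0,0,0,0,1],[0,-0.3,0,0,0,0,1],[0,-0.3,0,0,0,0,1],[0,-0.3,0,0,0,0,1],[0,-0.3,0,0,0,0,1],[0,-0.3,0,0,0,0,1],[0,-0.3,0,0,0,0,1]]]'
python3 -c "
from h import *
o,_=snap('wrist','w3');print(o['tool_pos'],o['tcp_rot'])
print(proj('wrist',[511,272,48],o))"
```

```text
time: 7.75
tool_pos: [512.1, 133.0, 156.5]
tcp_rot: [3.141, 0.001, 0.0]
contact_force: [1.0, 0.4, -0.8]
grip_width: 23.9
time: 9.0
tool_pos: [511.9, 193.7, 156.7]
tcp_rot: [3.141, -0.0, 0.001]
contact_force: [-0.3, -0.5, -1.1]
grip_width: 24.0
[511.90319463 193.69196646 156.68945897] [ 3.14148623e+00 -1.19331016e-05  1.34045999e-03]
(np.float64(321.4454939966322), np.float64(121.34061597036418))
```

View pics/w3.png

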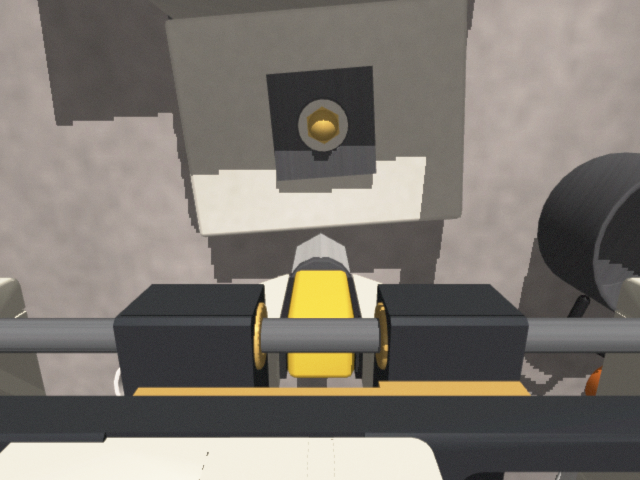

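```bash
python3 - <<'E'
from h import *
crop('w3','c4',255,55,390,195,5)
E
```

```text
(no output)
```

View pics/c4.png

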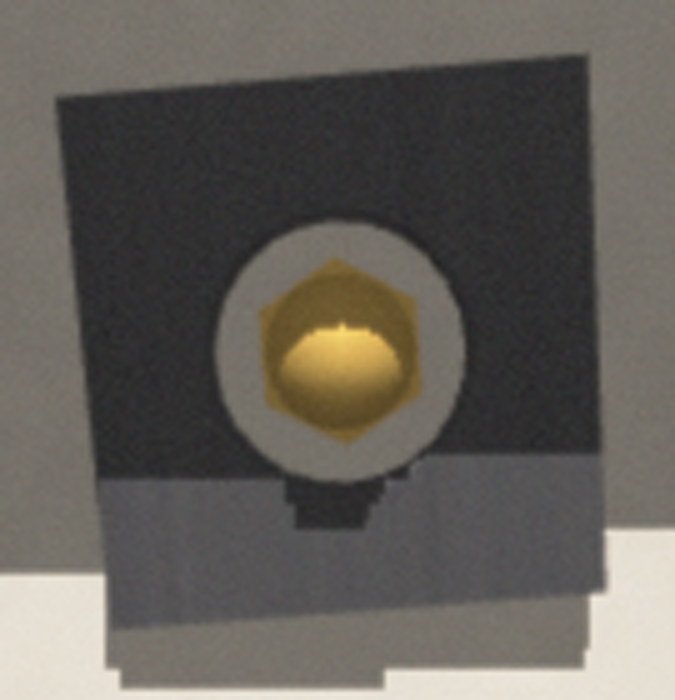

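```bash
python3 - <<'E'
from h import *
o=bot.get_obs()
f=lambda a,b,z:px2z('wrist',255+a/5,55+b/5,z,o)
L,R,T,B=[f(*q,48) for q in [(215,350),(466,350),(340,220),(340,482)]]
print('well',np.linalg.norm(L-R),np.linalg.norm(T-B),(L+R)/2,(T+B)/2)
# nut corners at z=53
c=[f(a,b,53) for a,b in [(337,258),(413,302),(422,390),(347,442),(268,404),(260,312)]]
print('nut',np.mean(c,0),[np.linalg.norm(c[i]-c[i+3]).round(1) for i in range(3)])
p=[f(*q,48) for q in [(58,97),(587,55),(605,592),(112,628)]]
print('plate',np.mean(p,0),[np.linalg.norm(p[i]-p[(i+1)%4]).round(1) for i in range(4)])
e=p[1]-p[0];print(np.arctan2(e[1],e[0])); e=p[2]-p[3];print(np.arctan2(e[1],e[0]));e=c[3]-c[0];print(np.arctan2(e[0],-e[1]))
# key held
print(proj('wrist',[511.9,193.7,156.7-53],o))
crop('w3','c5',260,220,390,400,4)
E
```

```text
well 33.95044338525327 34.006812572130684 [512.13597507 269.65431306  48.        ] [512.06965166 269.21586223  48.        ]
nut [512.19107078 269.35083244  53.        ] [np.float64(23.5), np.float64(23.2), np.float64(23.7)]
plate [512.13380564 269.27541455  48.        ] [np.float64(69.1), np.float64(69.4), np.float64(69.3), np.float64(69.4)]
0.07417001185816567
0.07350854679679991
0.059708235090475084
(np.float64(322.9665117136642), np.float64(258.3147607750452))
```

View pics/c5.png

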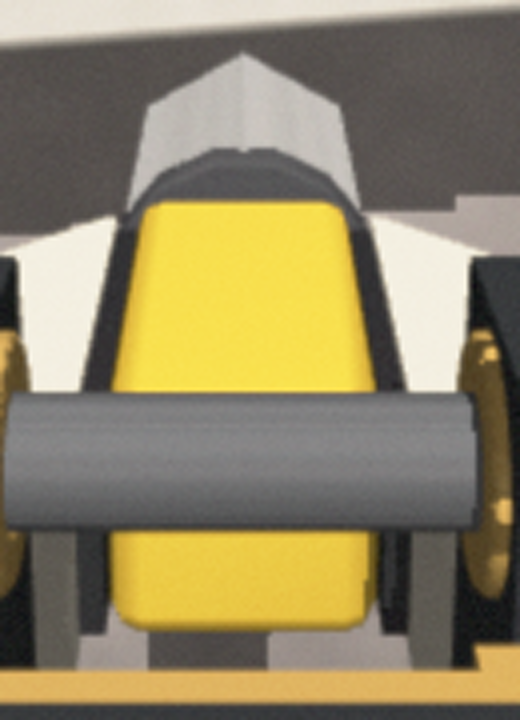

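```bash
python3 - <<'E'
from h import *
o=bot.get_obs()
f=lambda a,b,z:px2z('wrist',260+a/4,220+b/4,z,o)
for zb in (102,103.7,106):
    a,l,r=f(243,53,zb),f(147,105,zb),f(340,105,zb)
    print(a,l,r,'ctr',(l+r)/2-[0,8.1,0],a-[0,16.15,0], r[0]-l[0], a[1]-l[1])
for q in [(118,620),(370,620)]: print(f(*q,156.7-53+96))
E
```

```text
[510.57837451 208.53590298 102.        ] [496.47037964 200.59402019 102.        ] [524.85219466 200.62177468 102.        ] ctr [510.66128715 192.50789744 102.        ] [510.57837451 192.38590298 102.        ] 28.381815019530166 7.941882784719809
[510.57652308 209.00135032 103.7       ] [496.58185775 201.12326468 103.7       ] [524.73568162 201.15079622 103.7       ] ctr [510.65876969 193.03703045 103.7       ] [510.57652308 192.85135032 103.7       ] 28.153823876473666 7.878085633872985
[510.5740182  209.63107319 106.        ] [496.73268106 201.83930135 106.        ] [524.57804633 201.86653125 106.        ] ctr [510.6553637 193.7529163 106.       ] [510.5740182  193.48107319 106.        ] 27.845365271162052 7.791771841550769
[499.57011899 183.71677843 199.7       ]
[521.6719748  183.73900076 199.7       ]
```

```bash
python3 -m inch '[[[0.002,-0.1,0,0,0,-0.03,1],[0.004,-0.2,0,0,0,-0.06,1],[0.0075,-0.3,0,0,0,-0.094,1],[0.0075,-0.382,0,0,0,-0.094,1],[0.0075,-0.382,0.08,0,0,-0.094,1],[0.0075,-0.382,0.15,0,0,-0.094,1],[0.0075,-0.382,0.15,0,0,-0.094,1],[0.0075,-0.382,0.15,0,0,-0.094,1],[0.0075,-0.382,0.15,0,0,-0.094,1],[0.0075,-0.382,0.15,0,0,-0.094,1]]]'
python3 -c "
from h import *
o,_=snap('wrist','w4');print(o['tool_pos'],o['tcp_rot'],o['moment'])
snap('side','s4');crop('s4','c7',210,90,320,190,6)
crop('w4','c6',250,180,400,300,5)"
```

```text
time: 10.3
tool_pos: [513.6, 270.1, 127.2]
tcp_rot: [-3.141, -0.001, 0.075]
contact_force: [-0.1, 0.4, -1.4]
grip_width: 23.8
[513.57814811 270.07558709 127.15574409] [-3.14144021e+00 -9.03413641e-04  7.50545301e-02] [-0.02866026 -0.13662628 -0.01263133]
```

View pics/c6.png

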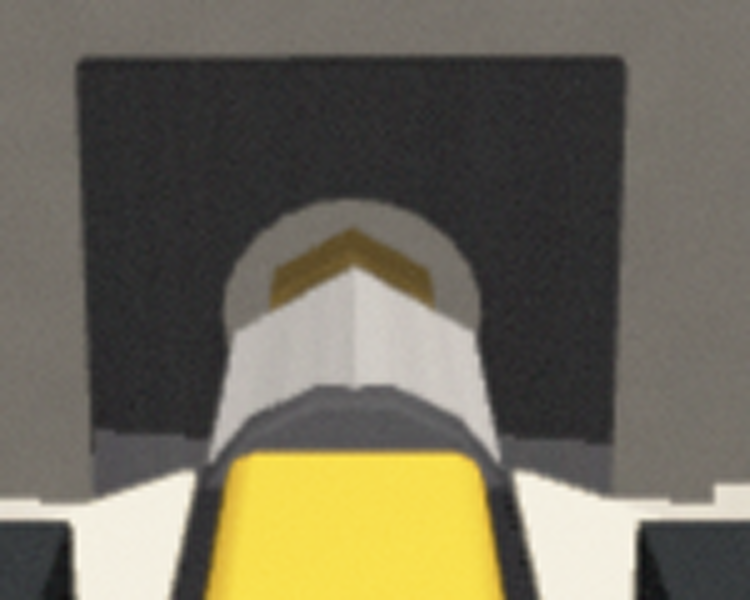

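View pics/c7.png

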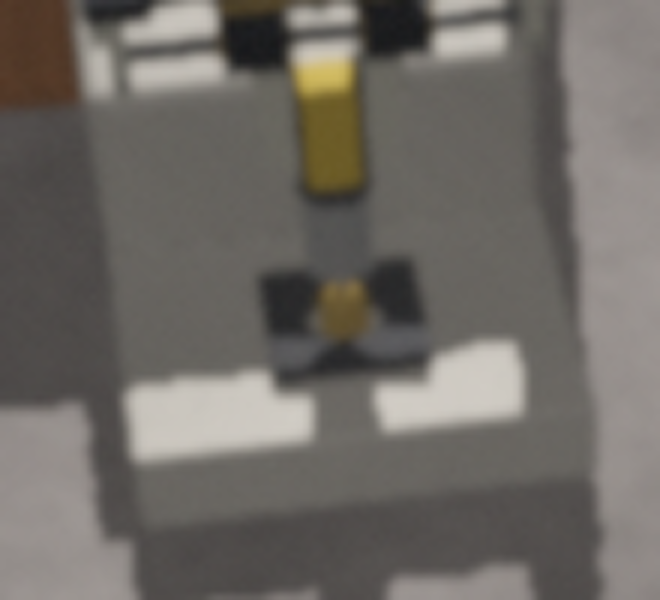

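```bash
python3 - <<'E'
from h import *
o=bot.get_obs()
f=lambda a,b,z:px2z('wrist',250+a/5,180+b/5,z,o)
zb=74.2
a,l,r=f(355,267,zb),f(234,329,zb),f(475,331,zb)
print(a-[0,16.1,0],(l+r)/2-[0,8.05,0],r-l)
T=f(350,198,48);print('well top',T-[0,17.5,0]); L,R=f(225,305,48),f(480,305,48); print(L,R,(L+R)/2)
n=f(350,228,53);print('nut',n-[0,12.1,0]); print((f(271,270,53)+f(431,270,53))/2-[0,6.05,0])
E
```

```text
[511.09789203 269.26751424  74.2       ] [511.6137095 269.7208141  74.2      ] [28.03207767  1.85043751  0.        ]
well top [510.35310197 269.83560785  48.        ]
[495.13631383 271.81398912  48.        ] [528.35468513 274.29692215  48.        ] [511.74549948 273.05545563  48.        ]
nut [510.55865443 272.52716408  53.        ]
[511.09500617 273.09518709  53.        ]
```

```bash
python3 -m inch '[[[-0.0025,-0.001,0.02,0,0,0,1],[-0.0025,-0.001,0.04,0,0,0,1],[-0.0025,-0.001,0.06,0,0,0,1],[-0.0025,-0.001,0.08,0,0,0,1],[-0.0025,-0.001,0.09,0,0,0,1],[-0.0025,-0.001,0.1,0,0,0,1],[-0.0025,-0.001,0.11,0,0,0,1],[-0.0025,-0.001,0.12,0,0,0,1],[-0.0025,-0.001,0.12,0,0,0,1],[-0.0025,-0.001,0.12,0,0,0,1]]]'
```

```text
time: 11.65
tool_pos: [512.8, 270.3, 102.7]
tcp_rot: [3.142, -0.0, 0.075]
contact_force: [-0.9, 0.3, -0.1]
grip_width: 24.1
```

```bash
python3 -m inch '[[[0,0,0.008,0,0,0,1],[0,0,0.016,0,0,0,1],[0,0,0.024,0,0,0,1],[0,0,0.03,0,0,0,1],[0,0,0.036,0,0,0,1],[0,0,0.042,0,0,0,1],[0,0,0.048,0,0,0,1],[0,0,0.05,0,0,0,1],[0,0,0.05,0,0,0,1],[0,0,0.05,0,0,0,1]]]'
python3 -c "
from h import *
o,_=snap('wrist','w5');print(o['tool_pos'],o['tcp_rot'],o['moment'])
crop('w5','c8',240,180,400,390,3.5 if 0 else 3)"
```

```text
time: 12.9
tool_pos: [512.8, 270.3, 92.7]
tcp_rot: [3.142, -0.0, 0.075]
contact_force: [0.7, -0.4, -0.6]
grip_width: 24.0
[512.78870764 270.30918415  92.73553618] [ 3.14154874e+00 -6.08775777e-05  7.52540270e-02] [ 0.00623453 -0.00868272  0.02687859]
```

View pics/c8.png

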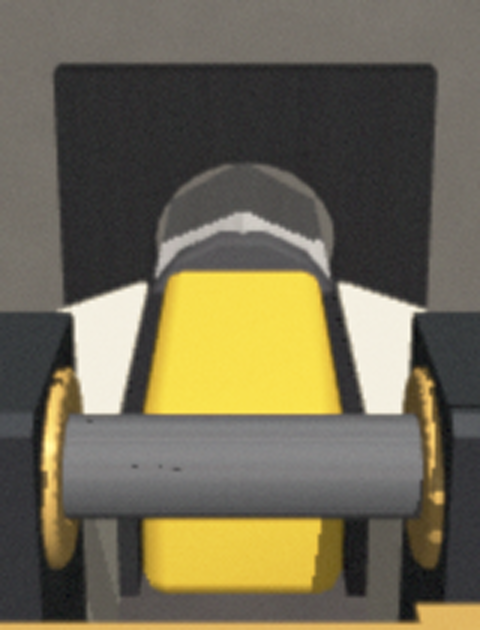

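```bash
python3 -m inch '[[[0,0,0.002,0,0,0,1],[0,0,0.004,0,0,0,1],[0,0,0.006,0,0,0,1],[0,0,0.008,0,0,0,1],[0,0,0.01,0,0,0,1],[0,0,0.012,0,0,0,1],[0,0,0.012,0,0,0,1],[0,0,0.012,0,0,0,1],[0,0,0.012,0,0,0,1],[0,0,0.012,0,0,0,1]]]'
python3 -c "
from h import *
o=bot.get_obs();print(o['tool_pos'],o['contact_force'],o['moment'])
print(proj('wrist',[512-1.2,269.5+16.1,48],o),proj('wrist',[512-1.2,269.5+16.1,86],o))
"
```

```text
time: 14.2
tool_pos: [512.8, 270.4, 92.6]
tcp_rot: [-3.141, -0.001, 0.075]
contact_force: [-6.1, -2.3, 15.9]
grip_width: 24.2
[512.84219883 270.36597697  92.58169993] [-6.12868395 -2.29651878 15.88094518] [-0.56245823  1.18929487  0.06526002]
(np.float64(321.49061742901193), np.float64(237.34950115709833)) (np.float64(321.81109024587624), np.float64(260.0389085652085))
```

```bash
python3 -m inch '[[[0,0,-0.003,0,0,0,1],[0,0,-0.006,0,0,0,1],[0,0,-0.006,0,0,0,1],[0,0,-0.006,0,0,0,1],[0,0,-0.006,0,0,0,1],[0,0,-0.006,0,0,0,1],[0,0,-0.006,0,0,0,1],[0,0,-0.006,0,0,0,1],[0,0,-0.006,0,0,0,1],[0,0,-0.006,0,0,0,1]]]'
python3 -c "
from h import *
o,_=snap('wrist','w6');print(o['tool_pos'],o['tcp_rot'],o['moment'])
crop('w6','c9',240,180,400,390,3)
snap('side','s6');snap('top','t6');crop('s6','c10',190,60,360,340,2.1 if 0 else 2)"
```

```text
time: 15.45
tool_pos: [512.8, 270.3, 92.6]
tcp_rot: [-3.142, -0.001, 0.075]
contact_force: [-3.9, -1.7, 9.3]
grip_width: 23.9
[512.79355013 270.34158118  92.63244144] [-3.14155933e+00 -6.59787109e-04  7.53840437e-02] [-0.34370091  0.62911697  0.03783933]
```

View pics/c9.png

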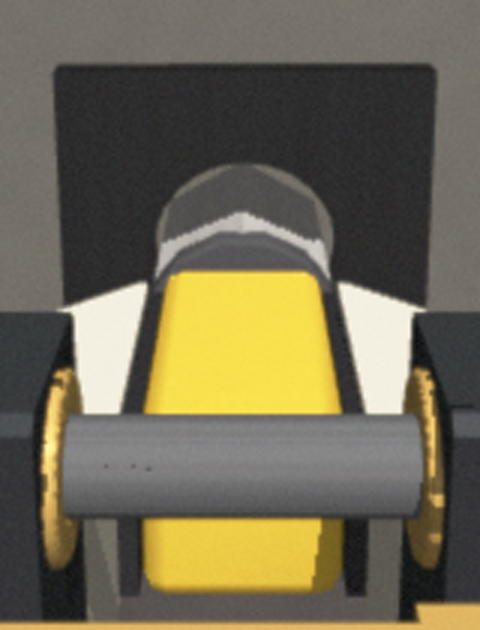

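View pics/c10.png

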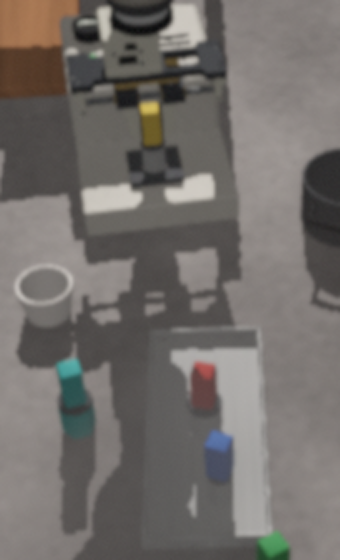

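View pics/t6.png

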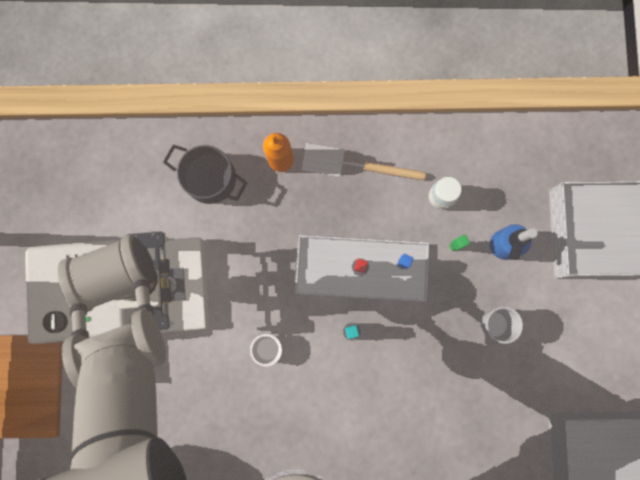

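The tube's hexagon sits inside the well rim at wrist pixel (320,235). The red key at top pixel (360,266) and the blue key at (405,261) still stand in the tray, and no bystander has moved. I am handing the job in.

```bash
python3 -c "
from h import *
print(bot.close_job()); o=bot.get_obs();print(o['time'],o['grip_width'],o['tool_pos'],o['contact_force'])"
```

```text
the job is handed in; nothing more can be done
None
the job is handed in; nothing more can be done
```

The yellow box spanner is fully home over the brass nut and still held by its yellow grip. I handed the job in at about 15.6 s of the 67 s allowed; no verdict is given.

- **Choosing the key:** The wrist camera measured the well at about 34 mm across and the nut at about 23.5 mm across corners. That matches the 21 mm nut in the 35 mm well, so I took the yellow key and tried no other.
- **Fully home:** The key met no resistance until the TCP reached z = 92.6 mm, which puts its lower end at about 39.6 mm. The well's bottom is at 40 mm; had it been the wrong size, it would have stopped at 48 mm or higher.
- **Alignment and grip:** Just before the final descent, the key's axis was within about 1 mm of the nut's. At the last reading the tool was vertical to within 0.001 rad, with the fingers stopped on the grip at 23.9 mm opening.
- **Forces:** The key is pressed down with about 9 N. A small sideways push of about 4 N remains, which I left uncorrected.
- **Everything else:** In the last pictures the red and blue keys stand in the tray, and the bystanders and the two look-alikes (turquoise and green) have not moved.

The plate measured 69.3 mm instead of 70, within calibration error. No check failed.

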